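# Turn the shared desk phone to its next lock position

### The arm

A 7-joint arm with a two-finger parallel gripper is mounted at the origin on the work surface; the furniture and walls round the work are solid. World frame = base frame: x ahead of the robot, y to its left, z up, the work surface at z = 0. Lengths are in mm, angles in rad, forces in N, time in s.
With the tool pointing down it reaches from about 400 to 875 mm from the base axis. Payload 4.4 kg.
Tool frame: the origin (TCP) lies midway between the tips of the shut fingers; the grasp point (between the pads) lies 19 mm behind it (ctrl.grip_point_offset is the distance from the TCP to the grasp point, in mm); z points along the fingers, y is the line along which they close (so a half turn about z gives the same grasp; the last joint's range is limited). The gripper opens to 85 mm and grips with 20 to 120 N. Pads are 22 mm wide; open, the fingers measure 114 mm over their backs; the gripper's body (76 mm by 85 mm) begins 54 mm behind the grasp point. The pads swing forward as they close: fully open they stand 13 mm farther back than shut.
Start: joints at [1.161, 0.628, 0.038, 1.517, -0.027, 0.996, -0.02], TCP at [219.122, -611.967, 231.313] pointing down, gripper open.
Joint ranges: [-3.06, 3.06], [-0.37, 2.12], [-1.25, 1.32], [0.18, 2.47], [-1.1, 4.24], [0.23, 1.98], [-2.94, 2.94]. Speed limits (rad/s): [2.57, 2.57, 3.14, 3.14, 3.14, 3.14, 3.14].

### API

Orientations are given as [roll, pitch, yaw] about the fixed x, y, z axes, in that order (R = Rz(yaw) Ry(pitch) Rx(roll)).
In Python, from cell import ctrl gives the robot as it stands.
- The arm moves only by the shell command python3 nudge.py 'ROWS'. ROWS is a JSON list of rows, 1 to 12 of them, each an object with the fields pos (a list: dx, dy, dz in mm), rotvec (a list: a rotation vector rx, ry, rz in rad), aperture (the finger opening in mm); a field left out counts as zero (the opening has to be given); each row shifts and turns the commanded pose from where the row before left it, along the tool's axes as they then stand; what a row does not reach is not made up. A row lasts 1/10 s, in which the tool goes at most 50 mm and 0.15 rad, less where a joint would pass 70% of its speed; a pose out of reach is approached as far as the arm can. The fingers move at their own pace and stop on an object; the grip force is fixed at half the most. Time passes only in rows, so rows that do not move let the fingers close. It prints the time, the measured TCP pose, the force, the opening and the grip force at its end. Input that does not fit is refused with a message, and nothing moves.
- ctrl.read_state(): the state, without advancing time (a new reading comes with each control period).
- ctrl.get_image(name): name is "scene" or "top"; returns the picture (420x560x3 uint8, blue, green, red); there is no depth.
- ctrl.calibration(name): a dict with "fx", "fy", "cx", "cy" (pixels), "rvec" (rotation vector, rad) and "tvec" (3), from world to camera coordinates, as OpenCV has them. Camera axes: x right, y down, z forward; pixel columns grow to the right and rows downward; lengths in mm; the calibration is good to about 2 mm. A picture is of the moment at which its call begins. calibration takes no time and is no camera call.
- ctrl.finish_job(): hands the job in; it is judged then, once.
The state is a dict: "clock": time; "qpos": joint angles; "qd": joint speeds; "tau": joint torques, N m; "eef_pos": TCP position; "tool_rot": TCP orientation; "force": force on the tool from outside, world axes, zero at the start; "torque": the same for the moment, N m; "width": finger opening in mm; "gripper_force": force on a finger pad.
Only numpy, scipy, OpenCV 4.12 (cv2) and the standard library are available. Lean on these libraries where they do the work, as an engineer would, in place of code of your own. Each camera call takes 0.05 s, during which the arm holds its last target. There are 200 camera calls.

### The job

The shared desk phone still swings loosely on its swivel stand, because the sprung index pin sits in the wide slot of the stand's index plate. Pull the pin up by its black knob, turn the phone to the left, towards the laptop, and let the pin snap fully home in the first round hole beyond the slot (not the second), so that the phone is locked there. The pin bends easily: never force it sideways against the slot or the hole, nor down on the plate between them. Leave the other things on the desk where they are.

Things in the scene. Friction and masses are not known exactly. Their poses are not given: they have to be found in the camera images.
- swivel_base: Fixed swivel stand with the desk phone. Origin on the desk, on the vertical turning axis; its -x axis is the stand's front, +y its left. Dark round foot (diameter 176 mm, 13 high); above it a turning aluminium disc (diameter 200, z = 26 to 34 mm) with a tongue 44 wide, out to radius 165, that carries the knob. The phone is fixed on the disc: front 92 mm from the axis, top at z = 230 mm.
- plate_front (a point): Point of the stand, 135 mm in front of the axis, z = 22 mm: top face of the steel index plate, a flat ring sector (radius 45 to 157 mm, 8 thick) under the tongue. On the 135 mm pin circle it has an arc slot (pin free 10.5 degrees either way) and, 40 and 66 degrees left of its middle, two round 11 mm holes for the 8 mm pin. Edges are square.
- swivel_axis (a point): Point on the turning axis, z = 34 mm. How the index plate is clamped about this axis is not reported: its slot middle stands anywhere within 7.5 degrees either side of the stand's front, and its holes shift with it. So the first hole takes the pin at a swivel angle somewhere from 32 to 48 degrees (0.56 to 0.84 rad), to be seen or felt; only about 0.6 degree either way lets the pin in.
- knob_center (a point): Centre of the black knurled pull knob on top of the index pin: upright cylinder, diameter 26 mm, 24 tall; with the pin home its underside is at z = 50 mm, its top at z = 74 mm. It sits 135 mm from the turning axis on the tongue and travels with it. 25 mm free all round; the bush below it ends at z = 48 mm.
- swivel_top (a joint): Angle of the turning top with the phone, rad: 0 with the knob at the stand's front (-x of swivel_base), growing as the knob moves left (to +y of swivel_base, clockwise seen from above). Starts near 0. With the pin out it turns from -0.4 to 1.35; its rubbing takes 3 to 4 N at the knob, and it stays where it is left.
- index_pin (a joint): Lift of the index pin with its knob, m: 0 = home in slot or hole, 0.0075 = its flat nose rides on top of the plate, 0.011 = upper stop. A spring presses it down, 5 N at 0 to 10 N at the stop; it drops in by itself only when the knob is let go or held loosely enough to slide between the fingers.
- cup: White cup, 72 mm wide, 83 mm tall, standing to the left of the stand; origin under its centre. A bystander.
- stapler: Black stapler, 34 x 131 x 46 mm, on the robot's side of the stand, to the right; origin under its centre. A bystander.
- sticky_notes: Pad of sticky notes, 76 x 76 x 16 mm, on the robot's side of the stand, to the left; origin under its centre. A bystander.
- pen_black: Black pen, 142 mm long, 10 mm thick, lying on the robot's side of the stand; origin under its centre. A bystander.
- pen_green: Green pen, 142 mm long, 10 mm thick, lying behind the stand to the right; origin under its centre. A bystander.

How it is judged (in metres and radians):
On the way, in this order (a step that is already met when the one before it is completed fails the run):
1. the pin is drawn up clear of the index plate (value of joint index_pin above 0.0083 m and value of joint swivel_top below 0.45 rad), for 0.1 s.
2. the pin is home in the first round hole (value of joint index_pin below 0.0015 m and value of joint swivel_top between 0.53 and 0.88 rad), for 0.2 s.
At the end, for the whole second after the job is handed in: The index pin is down to within 1.5 mm of fully home in the first round hole (swivel angle between 0.53 and 0.88 rad, which only that hole allows), and the swivel is at rest (all of step 2 and velocity of joint swivel_top between -0.05 and 0.05 rad/s); the robot touches nothing.
It fails at once if the pin is forced against the index plate, sideways or downwards, with more than 25 N (contact force between index_pin and swivel_base above 25 N).
It fails at once if a loose thing on the desk is shifted by more than 20 mm (distance of any of cup, stapler, sticky_notes, pen_black, pen_green from where it was at the start of the episode above 0.02 m).
It also fails if it takes over 48 s, if anything falls off the work surface, if the arm or the gripper's body presses on something with over 40 N, if the wrist force passes 120 N, or if a joint passes its speed limit or range.

## Working session

There is one attempt and no reset: what is moved stays moved. The work goes in short steps, Python scripts to look and compute and a shell command to move; the robot and the scene stay as the last step left them, time stands still between calls to the robot, and variables do not carry over. Pictures are saved under pics/ and viewed, at most 10 in all, crops included, and the job is handed in when it is done.

```bash
ls; mkdir -p pics
python3 - <<'E'
from cell import ctrl
import cv2
for n in("scene","top"):
    cv2.imwrite(f"pics/{n}0.png",ctrl.get_image(n)); print(ctrl.calibration(n))
print(ctrl.read_state(),ctrl.grip_point_offset)
E
```

```text
cell.py
nudge.py
pics
{'fx': 439.80184488354456, 'fy': 439.80184488354456, 'cx': 274.37478483151983, 'cy': 214.48320086737274, 'rvec': array([ 2.20995449, -0.82306982,  0.35962552]), 'tvec': array([-380.49240316,  273.06483129,  719.43224034])}
{'fx': 505.10874617662824, 'fy': 505.10874617662824, 'cx': 284.1093970654399, 'cy': 216.98618999558033, 'rvec': array([ 2.17494595, -2.15593233,  0.11019582]), 'tvec': array([ -22.01416042,  500.41200567, 1125.22996963])}
{'clock': 0.1, 'qpos': array([ 1.16119094,  0.62924642,  0.0384747 ,  1.51827427, -0.02700746,
        0.9963055 , -0.01997704]), 'qd': array([-0.00024985, -0.0007639 ,  0.00191685, -0.00185622, -0.00038445,
       -0.00046132, -0.00182057]), 'tau': array([ 2.72633210e-03, -5.64538121e+01,  1.23064578e+00, -1.93974388e+01,
        1.13430523e-02,  5.49499237e-03, -4.36094297e-06]), 'eef_pos': array([ 218.92074548, -611.42448612,  230.48426574]), 'tool_rot': array([-3.13987814e+00,  2.84273557e-05,  3.43799945e-01]), 'force': array([-0.09514786,  0.02114441,  0.31653606]), 'torque': array([0.02385705, 0.04419746, 0.06859465]), 'gripper_force': 0.0, 'width': 85.20106918262013} 18.700000000000003
```

View pics/scene0.png

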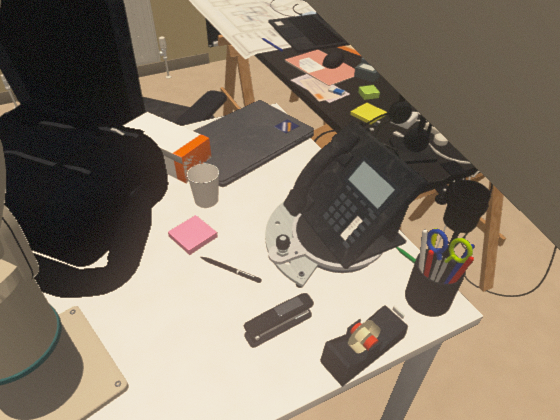

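View pics/top0.png

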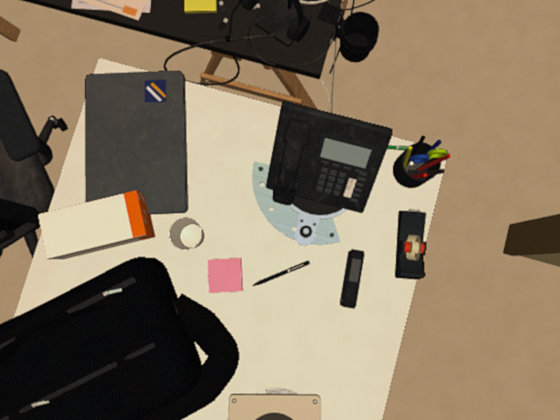

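The scene view shows the phone, with the knob at about (282,243). In the top view the knob is at about (306,231), the index plate runs left from there to (258,165), and the cup is at (187,235). I'll enlarge the plate region.

Run:
```python
import cv2
a=cv2.imread("pics/top0.png")[145:265,235:395]; cv2.imwrite("pics/c1.png",cv2.resize(a,None,fx=5,fy=5,interpolation=cv2.INTER_CUBIC))
a=cv2.imread("pics/scene0.png")[180:300,240:400]; cv2.imwrite("pics/c2.png",cv2.resize(a,None,fx=5,fy=5,interpolation=cv2.INTER_CUBIC))
```

```text
(no output)
```

View pics/c1.png

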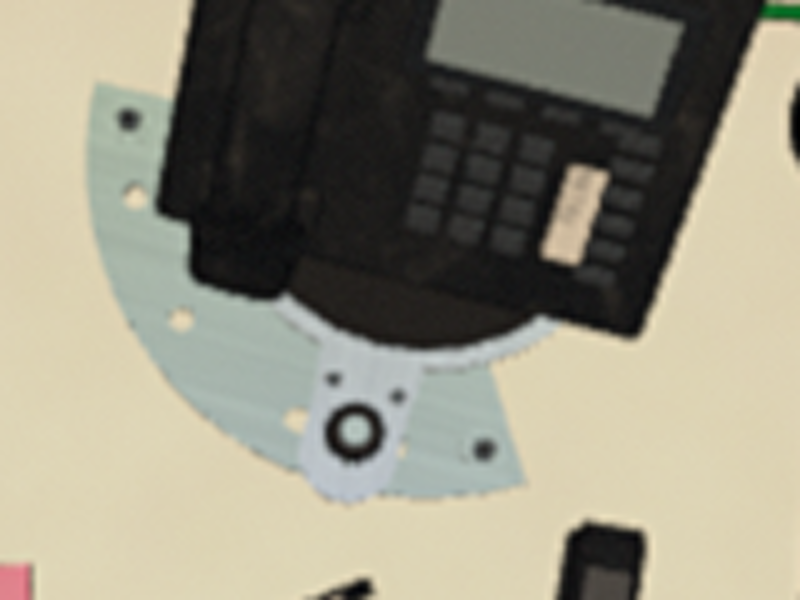

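View pics/c2.png

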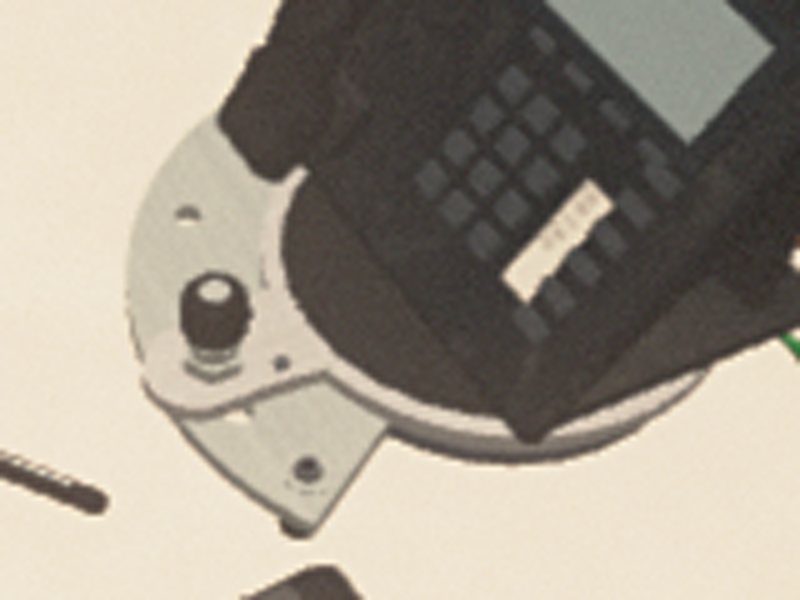

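The top crop shows the first hole at crop (181,320), or full-image (271.2,209). The second hole is at (134,196), or (261.8,184.2), and the knob at (306,231.4). The slot ends show at crop (295,419) and (403,450). The scene crop shows the knob and the first hole clearly.

```bash
cat > h.py <<'E'
import numpy as np, cv2
from cell import ctrl
from scipy.spatial.transform import Rotation as R
def ray(n,uv,z):
    c=ctrl.calibration(n);Rm=cv2.Rodrigues(c['rvec'])[0];C=-Rm.T@c['tvec']
    d=Rm.T@np.array([(uv[0]-c['cx'])/c['fx'],(uv[1]-c['cy'])/c['fy'],1]);return C+d*(z-C[2])/d[2]
def cen(im,x,y,r,bright):
    g=cv2.cvtColor(im,cv2.COLOR_BGR2HSV)[...,1].astype(float) if bright else -im.sum(2).astype(float)
    x0=int(round(x));y0=int(round(y));p=g[y0-r:y0+r+1,x0-r:x0+r+1]
    w=p-np.percentile(p,50);w[w<0.4*w.max()]=0
    Y,X=np.mgrid[y0-r:y0+r+1,x0-r:x0+r+1];return (X*w).sum()/w.sum(),(Y*w).sum()/w.sum()
E
python3 - <<'E'
from h import *
from scipy.optimize import least_squares
t=cv2.imread("pics/top0.png");s=cv2.imread("pics/scene0.png")
h1=cen(t,271.2,209,4,1);h2=cen(t,261.8,184.2,4,1);k=(306.1,231.2)
print(h1,h2)
H1,H2=ray("top",h1,20),ray("top",h2,20);K=ray("top",k,74)
print("cam",ray("top",k,0)-ray("top",k,100))
print(H1,H2,K, np.linalg.norm(H1-H2), "expect",2*135*np.sin(np.radians(13)))
g=cv2.cvtColor(t,cv2.COLOR_BGR2HSV)
# screws too: 
P=[p[:2] for p in(H1,H2,K)]
f=lambda c:[np.linalg.norm(p-c)-135 for p in P]
c=least_squares(f,P[2]+[120,-40]).x
a=[np.degrees(np.arctan2(*(p-c)[::-1]))%360 for p in P];print(c,f(c),a,"K-H1",a[2]-a[0],"H1-H2",a[0]-a[1])
for q in[(295,419),(403,450)]:
    p=ray("top",(235+q[0]/5,145+q[1]/5),21)[:2]-c;print(np.linalg.norm(p),np.degrees(np.arctan2(p[1],p[0]))%360)
# scene: knob top ellipse centre, hole1
print(ray("scene",(240+214/5,180+290/5),74),ray("scene",(240+187/5,180+213/5),22))
E
```

```text
(np.float64(270.76902173913044), np.float64(208.375)) (np.float64(261.54068241469815), np.float64(183.92125984251967))
cam [   7.78176921   -3.96665648 -100.        ]
[520.88556481  13.226568    20.        ] [577.57978533  35.20278017  20.        ] [464.82537352 -66.0001064   74.        ] 60.804510862898105 expect 60.73678467284355
[595.91570496 -98.71863763] [np.float64(-0.23631425148846574), np.float64(0.17082561098467863), np.float64(0.1117214879729147)] [np.float64(123.83156969237838), np.float64(97.79620668625064), np.float64(165.98599341712026)] K-H1 42.154423724741875 H1-H2 26.03536300612774
134.94344711953377 154.41208780625266
135.76232042419176 176.23804581513488
[466.12319995 -67.96217028  74.        ] [521.47645799  10.32509154  22.        ]
```

The three-point fit on the 135 mm circle is consistent to 0.3 mm. The axis is at about (595.9,-98.7), and the turn needed is about 42.15° (0.736 rad). I'll approach with the fingers closing tangentially, starting with the yaw.

```bash
python3 nudge.py '[{"rotvec": [0, 0, -0.15], "aperture": 85}, {"rotvec": [0, 0, -0.15], "aperture": 85}, {"rotvec": [0, 0, -0.15], "aperture": 85}, {"rotvec": [0, 0, -0.15], "aperture": 85}, {"rotvec": [0, 0, -0.15], "aperture": 85}, {"rotvec": [0, 0, -0.15], "aperture": 85}, {"rotvec": [0, 0, -0.15], "aperture": 85}, {"rotvec": [0, 0, -0.15], "aperture": 85}, {"rotvec": [0, 0, -0.15], "aperture": 85}, {"rotvec": [0, 0, -0.15], "aperture": 85}, {"rotvec": [0, 0, -0.15], "aperture": 85}, {"rotvec": [0, 0, -0.15], "aperture": 85}]' | tail -5
python3 nudge.py '[{"rotvec": [0, 0, -0.15], "aperture": 85}, {"rotvec": [0, 0, -0.15], "aperture": 85}, {"rotvec": [0, 0, -0.15], "aperture": 85}, {"rotvec": [0, 0, -0.15], "aperture": 85}, {"rotvec": [0, 0, -0.15], "aperture": 85}, {"aperture": 85}]' | tail -5
cat >> h.py <<'E'
C=np.array([595.9,-98.7])
def goal(phi,r,z,tilt):  # knob angle (deg, world), pointing x outward, tool leaning outward
    a=np.radians(phi); o=np.array([np.cos(a),np.sin(a),0]); 
    zt=-np.cos(tilt)*np.array([0,0,1])-np.sin(tilt)*o; y=np.cross([0,0,-1],o); x=np.cross(y,zt)
    return np.r_[C+r*o[:2],z],R.from_matrix(np.c_[x,y,zt])
def delta(p,Rg):
    s=ctrl.read_state();Rn=R.from_euler('xyz',s['tool_rot'])
    print("t%.1f"%s['clock'],"pos",s['eef_pos'].round(1),"F",s['force'].round(1),"w%.1f g%.1f"%(s['width'],s['gripper_force']),"q",s['qpos'].round(2))
    print("move tool",(Rn.inv().apply(p-s['eef_pos'])).round(2),"rotvec",(Rn.inv()*Rg).as_rotvec().round(4))
E
python3 - <<'E'
from h import *
p,g=goal(165.99,136,180,0.2); delta(p,g)
E
```

```text
eef_pos: [218.8, -611.7, 230.8]
tool_rot: [3.141, -0.001, 2.15]
force: [-0.9, -0.4, -0.4]
width: 85.0
gripper_force: 0.0
eef_pos: [218.7, -611.7, 230.6]
tool_rot: [3.14, -0.0, 2.894]
force: [-0.0, -1.0, 0.3]
width: 85.1
gripper_force: 0.0
t1.9 pos [ 218.7 -611.7  230.6] F [-0.  -1.   0.3] w85.1 g0.0 q [ 1.55  0.7  -0.65  1.5   0.45  1.09  2.13]
move tool [-103.95  589.35   51.38] rotvec [ 0.001  -0.2003 -0.0032]
```

```bash
python3 nudge.py '[{"pos": [-5, 30, 0], "aperture": 85}, {"pos": [-7, 40, 0], "aperture": 85}, {"pos": [-7, 40, 0], "aperture": 85}, {"pos": [-7, 40, 0], "aperture": 85}, {"pos": [-7, 40, 0], "aperture": 85}, {"pos": [-7, 40, 0], "aperture": 85}, {"pos": [-7, 40, 0], "aperture": 85}, {"pos": [-7, 40, 0], "aperture": 85}, {"pos": [-7, 40, 0], "aperture": 85}, {"pos": [-7, 40, 0], "aperture": 85}, {"pos": [-7, 40, 0], "aperture": 85}, {"pos": [-7, 40, 0], "aperture": 85}]' | tail -5
python3 nudge.py '[{"pos": [-7, 40, 0], "aperture": 85}, {"pos": [-7, 40, 0], "aperture": 85}, {"pos": [-6, 30, 0], "rotvec": [0, -0.05, 0], "aperture": 85}, {"rotvec": [0, -0.15, 0], "aperture": 85}, {"aperture": 85}, {"aperture": 85}]' | tail -5
python3 - <<'E'
from h import *
p,g=goal(165.99,136,90,0.2); delta(p,g)
cv2.imwrite("pics/t1.png",ctrl.get_image("top"))
E
```

```text
eef_pos: [414.3, -175.0, 231.4]
tool_rot: [-3.141, 0.0, 2.889]
force: [1.2, 0.1, 0.6]
width: 85.2
gripper_force: 0.0
eef_pos: [459.1, -75.0, 231.4]
tool_rot: [-3.14, 0.198, 2.892]
force: [0.4, -0.3, -0.3]
width: 84.7
gripper_force: 0.0
t3.7 pos [459.1 -75.  231.4] F [ 0.4 -0.3 -0.3] w84.7 g0.0 q [ 0.59  0.34 -0.67  2.17  0.51  0.56  0.88]
move tool [ 25.48  10.34 139.07] rotvec [-0.0025 -0.0018 -0.0051]
```

```bash
python3 nudge.py '[{"pos": [6, 3, 30], "aperture": 85}, {"pos": [6, 3, 30], "aperture": 85}, {"pos": [6, 3, 30], "aperture": 85}, {"pos": [7, 1, 30], "rotvec": [0, 0, -0.005], "aperture": 85}, {"pos": [0, 0, 19], "aperture": 85}, {"aperture": 85}, {"aperture": 85}]' | tail -5
python3 - <<'E'
from h import *
p,g=goal(165.99,133,54,0.2); delta(p,g)
cv2.imwrite("pics/s2.png",cv2.resize(ctrl.get_image("scene")[120:300,180:420],None,fx=3,fy=3))
E
```

```text
eef_pos: [467.4, -67.2, 93.5]
tool_rot: [-3.14, 0.201, 2.895]
force: [-0.5, 0.1, -0.5]
width: 85.3
gripper_force: 0.0
t4.5 pos [467.4 -67.2  93.5] F [-0.5  0.1 -0.5] w85.3 g0.0 q [ 0.29  0.59 -0.34  2.3   1.26  0.24  0.12]
move tool [ 8.61  0.6  38.56] rotvec [-0.0022  0.0015 -0.0016]
```

View pics/s2.png

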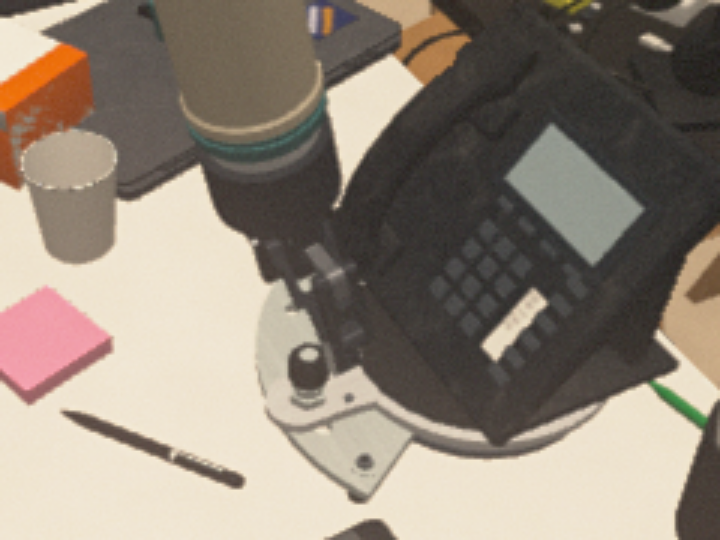

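The knob (308,368 in the crop) stands between and below the open fingers, and nothing is touched. Joint 6 (0.24) is close to its 0.23 limit, so I'll halve the tilt and then descend.

```bash
python3 nudge.py '[{"rotvec": [0, 0.05, 0], "aperture": 85}, {"rotvec": [0, 0.05, 0], "aperture": 85}, {"pos": [4, 0, 8], "aperture": 85}, {"pos": [2, 0, 8], "aperture": 85}, {"aperture": 85}]' | tail -5
python3 - <<'E'
from h import *
p,g=goal(165.99,134,54,0.1); delta(p,g)
E
```

```text
eef_pos: [462.3, -66.2, 77.6]
tool_rot: [-3.139, 0.103, 2.896]
force: [0.3, -0.6, -0.3]
width: 85.1
gripper_force: 0.0
t5.0 pos [462.3 -66.2  77.6] F [ 0.3 -0.6 -0.3] w85.1 g0.0 q [ 0.4   0.66 -0.48  2.23  1.    0.37  0.39]
move tool [-1.07  0.91 23.88] rotvec [-0.0024  0.0025 -0.0014]
```

```bash
python3 nudge.py '[{"pos": [-1, 1, 8], "aperture": 85}, {"pos": [0, 0, 8], "aperture": 85}, {"pos": [0, 0, 8], "aperture": 85}, {"aperture": 85}]' | tail -5
python3 - <<'E'
from h import *
p,g=goal(165.99,134,54,0.1); delta(p,g)
cv2.imwrite("pics/s3.png",cv2.resize(ctrl.get_image("scene")[150:300,200:400],None,fx=4,fy=4))
E
```

```text
eef_pos: [466.0, -65.4, 53.0]
tool_rot: [-3.139, 0.102, 2.898]
force: [-0.8, 0.1, -0.9]
width: 85.0
gripper_force: 0.0
t5.4 pos [466.  -65.4  53. ] F [-0.8  0.1 -0.9] w85.0 g0.0 q [ 0.34  0.7  -0.4   2.23  1.1   0.31  0.3 ]
move tool [-0.2  -0.85 -0.95] rotvec [-0.0023  0.002   0.0008]
```

View pics/s3.png

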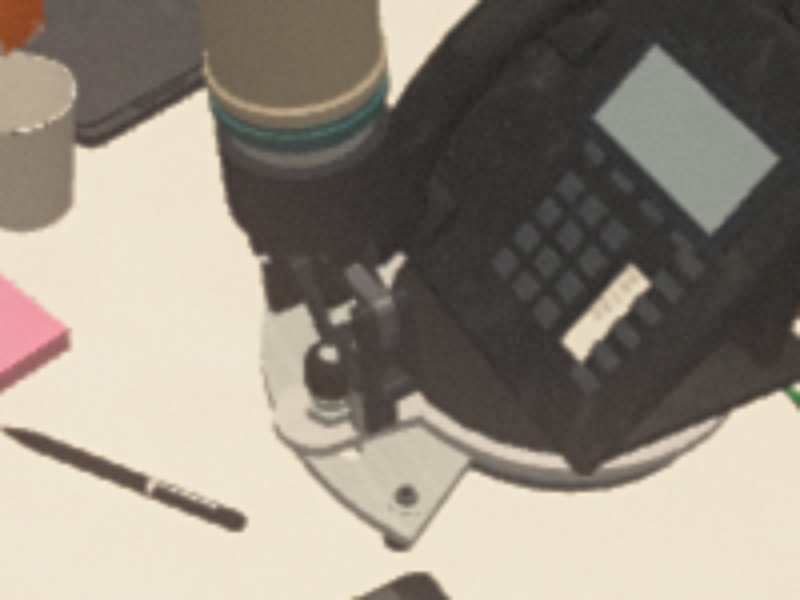

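The fingers straddle the knob (325,370 in the crop), the right finger is at (375,360), and the body is clear of the phone. I'll close on the knob.

```bash
python3 nudge.py '[{"aperture": 30}, {"aperture": 30}, {"aperture": 30}, {"aperture": 30}, {"aperture": 30}]' | tail -5
python3 nudge.py '[{"aperture": 20}, {"aperture": 20}, {"aperture": 20}]' | tail -5
```

```text
eef_pos: [465.8, -65.5, 53.4]
tool_rot: [-3.14, 0.102, 2.898]
force: [1.0, 0.5, 0.6]
width: 30.1
gripper_force: 0.0
eef_pos: [465.7, -65.6, 53.7]
tool_rot: [-3.139, 0.103, 2.897]
force: [-1.2, -0.5, 6.5]
width: 23.9
gripper_force: 58.5
```

```bash
python3 nudge.py '[{"pos": [-0.2, 0, -2], "aperture": 20}, {"pos": [-0.2, 0, -2], "aperture": 20}, {"pos": [-0.2, 0, -2], "aperture": 20}, {"aperture": 20}]' | tail -5
python3 nudge.py '[{"pos": [-0.2, 0, -2], "aperture": 20}, {"pos": [-0.2, 0, -1.5], "aperture": 20}, {"aperture": 20}, {"aperture": 20}]' | tail -5
python3 - <<'E'
from h import *
p,g=goal(165.99,134,63,0.1); delta(p,g)
cv2.imwrite("pics/s4.png",cv2.resize(ctrl.get_image("scene")[200:290,240:360],None,fx=6,fy=6,interpolation=cv2.INTER_CUBIC))
E
```

```text
eef_pos: [465.6, -65.6, 59.2]
tool_rot: [-3.14, 0.102, 2.897]
force: [1.5, -1.3, -8.1]
width: 23.9
gripper_force: 59.3
eef_pos: [465.6, -65.6, 62.8]
tool_rot: [-3.139, 0.102, 2.897]
force: [2.3, -0.5, -10.1]
width: 24.2
gripper_force: 59.3
t7.0 pos [465.6 -65.6  62.8] F [  2.3  -0.5 -10.1] w24.2 g59.3 q [ 0.37  0.68 -0.44  2.23  1.06  0.34  0.34]
move tool [-0.44 -0.56 -0.16] rotvec [-0.0022  0.002   0.0004]
```

View pics/s4.png

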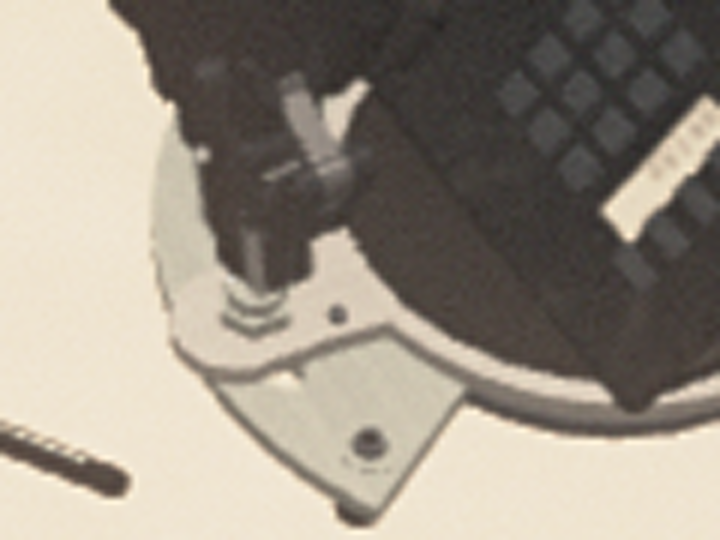

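The knob is gripped and the bush is visible below it. The lift is about 9.1 mm and the pull about 10 N, consistent with the spring and no slip. Next is the arc, turning with the tongue.

```bash
python3 nudge.py '[{"pos": [0, 0, -0.4], "aperture": 20}, {"pos": [0, 1.34, 0], "rotvec": [0.001, 0, 0.01], "aperture": 20}, {"pos": [-0.03, 2.7, 0], "rotvec": [0.002, 0, 0.02], "aperture": 20}, {"pos": [-0.06, 4.03, 0], "rotvec": [0.003, 0, 0.03], "aperture": 20}, {"pos": [-0.06, 4.03, 0], "rotvec": [0.003, 0, 0.03], "aperture": 20}, {"pos": [-0.06, 4.03, 0], "rotvec": [0.003, 0, 0.03], "aperture": 20}, {"pos": [-0.06, 4.03, 0], "rotvec": [0.003, 0, 0.03], "aperture": 20}, {"pos": [-0.06, 4.03, 0], "rotvec": [0.003, 0, 0.03], "aperture": 20}, {"pos": [-0.06, 4.03, 0], "rotvec": [0.003, 0, 0.03], "aperture": 20}, {"pos": [-0.06, 4.03, 0], "rotvec": [0.003, 0, 0.03], "aperture": 20}, {"aperture": 20}, {"aperture": 20}]' | tail -5
cat >> h.py <<'E'
def ang():
    d=ctrl.read_state()['eef_pos'][:2]-C; return np.degrees(np.arctan2(d[1],d[0])), np.hypot(*d)
E
python3 - <<'E'
from h import *
print(ang()); p,g=goal(ang()[0],134.4,63,0.1); delta(p,g)
E
```

```text
eef_pos: [477.8, -34.9, 63.3]
tool_rot: [-3.141, 0.103, 2.656]
force: [3.5, -2.4, -9.5]
width: 24.1
gripper_force: 59.4
(np.float64(151.6294614900752), np.float64(134.2498004492992))
t8.3 pos [477.8 -34.9  63.3] F [ 3.5 -2.4 -9.5] w24.1 g59.4 q [ 0.24  0.68 -0.38  2.2   0.98  0.35  0.1 ]
move tool [0.18 0.   0.33] rotvec [0.0007 0.0032 0.0098]
```

```bash
python3 nudge.py '[{"pos": [-0.06, 4.03, 0], "rotvec": [0.003, 0, 0.03], "aperture": 20}, {"pos": [-0.06, 4.03, 0], "rotvec": [0.003, 0, 0.03], "aperture": 20}, {"pos": [-0.06, 4.03, 0], "rotvec": [0.003, 0, 0.03], "aperture": 20}, {"pos": [-0.06, 4.03, 0], "rotvec": [0.003, 0, 0.03], "aperture": 20}, {"pos": [-0.06, 4.03, 0], "rotvec": [0.003, 0, 0.03], "aperture": 20}, {"pos": [-0.06, 4.03, 0], "rotvec": [0.003, 0, 0.03], "aperture": 20}, {"pos": [-0.06, 4.03, 0], "rotvec": [0.003, 0, 0.03], "aperture": 20}, {"pos": [-0.06, 4.03, 0], "rotvec": [0.003, 0, 0.03], "aperture": 20}, {"pos": [-0.06, 4.03, 0], "rotvec": [0.003, 0, 0.03], "aperture": 20}, {"pos": [-0.06, 4.03, 0], "rotvec": [0.003, 0, 0.03], "aperture": 20}, {"aperture": 20}]' | tail -5
python3 nudge.py '[{"pos": [-0.06, 4.03, 0], "rotvec": [0.003, 0, 0.03], "aperture": 20}, {"pos": [-0.06, 4.03, 0], "rotvec": [0.003, 0, 0.03], "aperture": 20}, {"pos": [-0.06, 4.03, 0], "rotvec": [0.003, 0, 0.03], "aperture": 20}, {"pos": [-0.06, 4.03, 0], "rotvec": [0.003, 0, 0.03], "aperture": 20}, {"pos": [-0.06, 4.03, 0], "rotvec": [0.003, 0, 0.03], "aperture": 20}, {"aperture": 20}, {"aperture": 20}]' | tail -5
python3 - <<'E'
from h import *
print(ang()); p,g=goal(123.75,134.4,63,0.1); delta(p,g)
cv2.imwrite("pics/t5.png",ctrl.get_image("top"))
a=cv2.imread("pics/t5.png")[80:260,200:410];cv2.imwrite("pics/c5.png",cv2.resize(a,None,fx=3.3,fy=3.3,interpolation=cv2.INTER_CUBIC))
E
```

```text
eef_pos: [501.5, -3.6, 63.2]
tool_rot: [-3.141, 0.104, 2.354]
force: [3.9, -4.6, -9.4]
width: 23.8
gripper_force: 59.6
eef_pos: [516.5, 9.2, 63.1]
tool_rot: [-3.141, 0.104, 2.204]
force: [4.7, -5.3, -9.6]
width: 23.9
gripper_force: 59.7
(np.float64(126.37416612293005), np.float64(133.96367533175456))
t10.1 pos [516.5   9.2  63.1] F [ 4.7 -5.3 -9.6] w23.9 g59.7 q [ 0.09  0.71 -0.33  2.07  0.76  0.45 -0.22]
move tool [0.32 6.15 0.09] rotvec [0.0041 0.0037 0.0436]
```

View pics/c5.png

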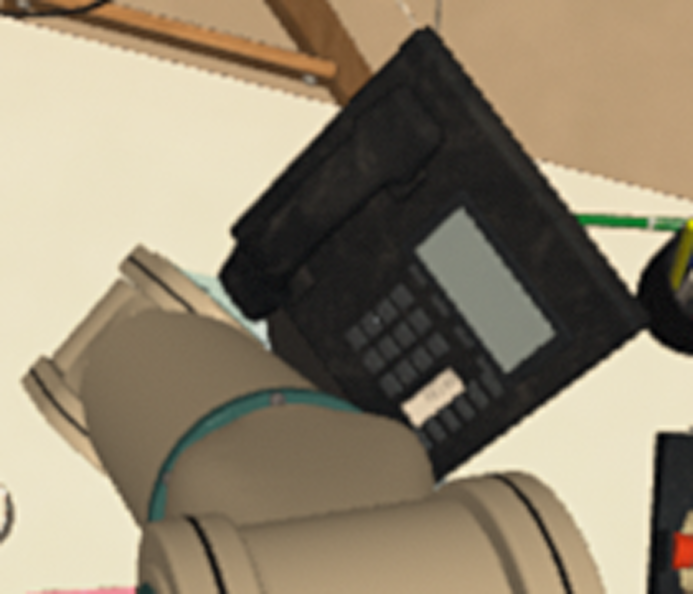

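The phone has turned and its screen is visible at crop (415–555, 205–375). I'll get the actual swivel angle from the screen and label corners in the two top views.

```bash
cat > rot.py <<'E'
import sys
from h import *
from scipy.optimize import least_squares
def feats(f):
    im=cv2.imread(f);hsv=cv2.cvtColor(im,cv2.COLOR_BGR2HSV);out=[]
    roi=np.zeros(im.shape[:2],np.uint8);cv2.circle(roi,(345,165),42,255,-1)
    b=cv2.GaussianBlur(im.astype(np.float32),(3,3),0)
    m=((im.min(2)>75)&(roi>0)).astype(np.uint8)
    k=cv2.findContours(m,cv2.RETR_EXTERNAL,cv2.CHAIN_APPROX_NONE)[0]
    q=[c for c in k if 30<cv2.contourArea(c)<2500]
    for c in q:
        M=cv2.moments(c);r=cv2.minAreaRect(c);print(f,r,M['m00'])
        out.append((M['m00'],M['m10']/M['m00'],M['m01']/M['m00'],c))
    return out
if __name__=="__main__":
    for f in sys.argv[1:]: feats(f)
E
python3 rot.py pics/top0.png pics/t5.png
```

```text
pics/top0.png ((349.5500183105469, 187.35000610351562), (8.221921920776367, 19.922346115112305), 18.434946060180664) 140.5
pics/top0.png ((379.83563232421875, 177.9383544921875), (9.24625015258789, 50.32769012451172), 20.556041717529297) 293.0
pics/top0.png ((345.3991394042969, 152.88671875), (48.08638000488281, 19.85719108581543), 14.620874404907227) 875.5
pics/t5.png ((332.2786865234375, 198.93443298339844), (8.450433731079102, 15.364426612854004), 50.194427490234375) 101.0
pics/t5.png ((382.70001220703125, 153.90000915527344), (15.652474403381348, 5.81377649307251), 63.43495178222656) 51.0
pics/t5.png ((346.13262939453125, 167.53240966796875), (48.70510482788086, 19.510013580322266), 53.530765533447266) 880.5
pics/t5.png ((370.41998291015625, 135.0600128173828), (27.0, 7.0), 53.13010025024414) 112.5
```

```bash
cat > ang.py <<'E'
import sys
from rot import *
c=ctrl.calibration("top")
def corners(f,prev=None):
    s=max(feats(f),key=lambda o:o[0]);q=cv2.boxPoints(cv2.minAreaRect(s[3])).astype(np.float32)
    g=cv2.cvtColor(cv2.imread(f),cv2.COLOR_BGR2GRAY)
    q=cv2.cornerSubPix(g,q,(4,4),(-1,-1),(3,50,1e-3))
    W=np.array([ray("top",p,160)[:2]-C for p in q]);return q,W
def solve(f0,f1):
    q0,W0=corners(f0);q1,W1=corners(f1)
    a=np.radians(-40);rot=np.array([[np.cos(a),-np.sin(a)],[np.sin(a),np.cos(a)]])
    E=(rot@W0.T).T;i=[int(np.argmin(np.linalg.norm(W1-e,axis=1))) for e in E];q1=q1[i]
    def f(v):
        P=v[1:].reshape(4,3);r=[]
        for q,an in((q0,0),(q1,v[0])):
            Q=R.from_euler('z',-an).apply(P)+np.r_[C,0]
            r.append(cv2.projectPoints(Q,c['rvec'],c['tvec'],np.array([[c['fx'],0,c['cx']],[0,c['fy'],c['cy']],[0,0,1]]),None)[0].reshape(-1,2)-q)
        return np.ravel(r)
    s=least_squares(f,np.r_[0.7,np.c_[W0,[160]*4].ravel()]);J=np.linalg.inv(s.jac.T@s.jac)
    print("deg",np.degrees(s.x[0]),"rms px",np.sqrt(np.mean(s.fun**2)),"sd deg per px",np.degrees(J[0,0]**.5),"z",s.x[3::3].round())
solve(*sys.argv[1:3])
E
python3 ang.py pics/top0.png pics/t5.png|tail -1
```

```text
deg 39.68688500427806 rms px 0.09747305220275142 sd deg per px 1.3424588644746651 z [160. 198. 200. 157.]
```

The vision says 39.69° turned so far (residual 0.1 px), and the hole is at 42.15°, so 2.46° or about 5.8 mm of arc remains.

```bash
python3 nudge.py '[{"pos": [-0.03, 2, 0], "rotvec": [0.0015, 0, 0.015], "aperture": 20}, {"pos": [-0.06, 2, 0], "rotvec": [0.0015, 0, 0.015], "aperture": 20}, {"pos": [-0.09, 1.8, 0], "rotvec": [0.0015, 0, 0.0135], "aperture": 20}, {"aperture": 20}, {"aperture": 20}]' | tail -5
python3 - <<'E'
from h import *
print(ang()); p,g=goal(123.75,134,63,0.1); delta(p,g)
cv2.imwrite("pics/t6.png",ctrl.get_image("top"))
E
python3 ang.py pics/top0.png pics/t6.png|tail -1
```

```text
eef_pos: [520.6, 12.1, 63.0]
tool_rot: [-3.14, 0.104, 2.16]
force: [3.2, -5.1, -9.6]
width: 23.6
gripper_force: 59.7
(np.float64(124.20222477857307), np.float64(133.91570631010447))
t10.7 pos [520.6  12.1  63. ] F [ 3.2 -5.1 -9.6] w23.6 g59.7 q [ 0.08  0.71 -0.32  2.05  0.73  0.47 -0.25]
move tool [ 0.08  1.06 -0.03] rotvec [-0.0015  0.0035  0.0005]
deg 41.75639355854035 rms px 0.05755783086870659 sd deg per px 1.3392765607317039 z [163. 195. 198. 158.]
```

```bash
python3 nudge.py '[{"pos": [0, 1, 0], "rotvec": [0, 0, 0.007], "aperture": 20}, {"aperture": 20}, {"aperture": 20}]' | tail -5
python3 - <<'E'
from h import *
print(ang())
cv2.imwrite("pics/t7.png",ctrl.get_image("top"))
E
python3 ang.py pics/top0.png pics/t7.png|tail -1
```

```text
eef_pos: [521.2, 12.4, 62.9]
tool_rot: [-3.14, 0.104, 2.153]
force: [3.2, -5.4, -8.1]
width: 24.0
gripper_force: 59.8
(np.float64(123.91413387346104), np.float64(133.89346390880593))
deg 41.97167156758927 rms px 0.06681277348076065 sd deg per px 1.3404152581583046 z [162. 195. 199. 159.]
```

```bash
python3 nudge.py '[{"aperture": 32}, {"aperture": 32}, {"aperture": 32}, {"aperture": 32}]' | tail -5
python3 - <<'E'
from h import *
print(ang())
cv2.imwrite("pics/t8.png",ctrl.get_image("top"))
cv2.imwrite("pics/s8.png",cv2.resize(ctrl.get_image("scene")[170:280,220:360],None,fx=5,fy=5,interpolation=cv2.INTER_CUBIC))
E
python3 ang.py pics/top0.png pics/t8.png|tail -1
```

```text
eef_pos: [522.0, 14.6, 63.6]
tool_rot: [3.14, 0.102, 2.154]
force: [-0.8, 0.3, -0.1]
width: 31.9
gripper_force: 0.0
(np.float64(123.09446338636138), np.float64(135.27282770896406))
deg 41.97528087408948 rms px 0.06826376583819208 sd deg per px 1.3406789835039035 z [162. 194. 199. 159.]
```

View pics/s8.png

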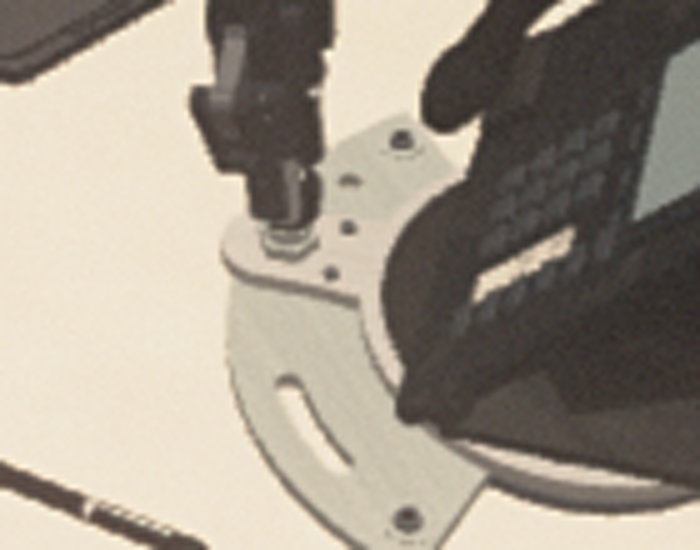

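The tongue covers the first hole. The second hole (348,182) and the empty slot (310,420) are both visible. The knob looks low on its bush, so I'll open, back off upward and check its height in a clear view.

```bash
python3 nudge.py '[{"aperture": 60}, {"aperture": 80}, {"aperture": 80}, {"aperture": 80}, {"pos": [0, 0, -20], "aperture": 80}, {"pos": [0, 0, -40], "aperture": 80}, {"pos": [0, 0, -40], "aperture": 80}, {"pos": [0, 0, -40], "aperture": 80}, {"pos": [-20, 0, -20], "aperture": 80}, {"aperture": 80}]' | tail -5
python3 - <<'E'
from h import *
cv2.imwrite("pics/t9.png",ctrl.get_image("top"))
im=ctrl.get_image("scene");cv2.imwrite("pics/s9f.png",im)
cv2.imwrite("pics/s9.png",cv2.resize(im[170:280,220:360],None,fx=5,fy=5,interpolation=cv2.INTER_CUBIC))
E
python3 ang.py pics/top0.png pics/t9.png|tail -1
```

```text
eef_pos: [526.7, 9.4, 227.8]
tool_rot: [3.135, 0.107, 2.15]
force: [-0.7, 0.1, -0.4]
width: 80.2
gripper_force: 0.0
deg 41.97921924632954 rms px 0.06758213408778987 sd deg per px 1.340545974126459 z [162. 195. 199. 159.]
```

View pics/s9.png

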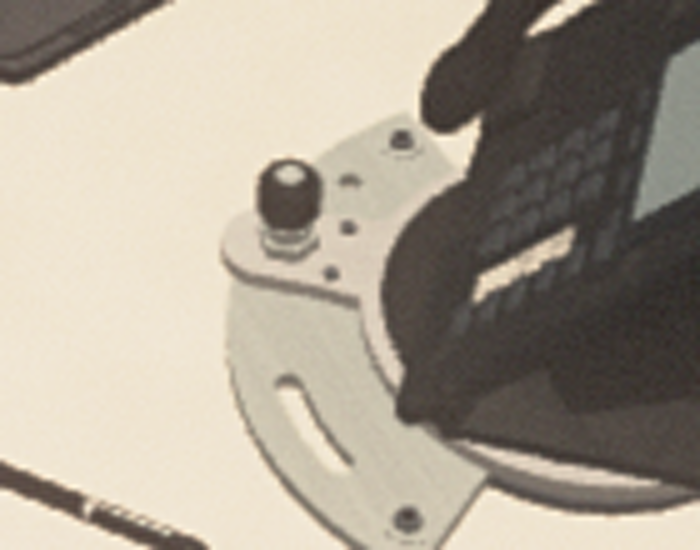

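Run:
```python
from h import *
c=ctrl.calibration("scene");K=np.array([[c['fx'],0,c['cx']],[0,c['fy'],c['cy']],[0,0,1]])
p=R.from_euler('z',-41.98,degrees=True).apply([466.1-C[0],-68-C[1],0])+np.r_[C,0]
for z in(74,81.5):
    u=cv2.projectPoints(p+[0,0,z],c['rvec'],c['tvec'],K,None)[0].ravel();print(z,u,(u-[220,170])*5)
im=cv2.imread("pics/s9f.png");s0=cv2.imread("pics/scene0.png")
# dark column profile through knob
print(im[195:228,278].sum(1).tolist()); print(s0[228:262,283].sum(1).tolist())
```

```text
74 [276.88746896 205.11798445] [284.43734482 175.58992225]
81.5 [276.91795554 202.45822038] [284.58977769 162.29110192]
[672, 669, 664, 672, 675, 674, 587, 306, 563, 604, 598, 499, 267, 237, 230, 222, 213, 214, 225, 213, 220, 361, 356, 380, 522, 425, 345, 449, 609, 615, 605, 439, 367]
[570, 571, 574, 571, 576, 580, 401, 295, 565, 591, 601, 576, 380, 221, 230, 225, 210, 204, 216, 219, 215, 235, 359, 334, 370, 574, 458, 353, 476, 610, 611, 617, 600, 388]
```

The knob-to-bush profile matches the initial pin-home one. The knob top is at row 205, where home predicts 205.1 and riding on the plate predicts 202.5. The pin is home, so I'm handing in.

```bash
python3 -c "
from cell import ctrl
print(ctrl.finish_job())"
```

```text
the job is handed in; nothing more can be done
None
```

The phone is turned about 42° to the left, the pin is home in the first round hole by the camera check, the arm is clear, and the job is handed in; no verdict came back.

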